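# Unclip the filter cover of a water purifier

### The arm

A 7-joint arm with a two-finger parallel gripper is mounted at the origin on the work surface. World frame = base frame: x ahead of the robot, y to its left, z up, the work surface at z = 0. Lengths are in m, angles in rad, forces in N, time in s.
With the tool pointing down it reaches from about 0.35 to 0.9 m from the base axis. Payload 8.1 kg.
Tool frame: the origin (TCP) lies between the finger pads; the fingertips stand ahead of it and the grasp point (between the pads) is the TCP (arm.nose_length is the z of the fingertips in the tool frame, in m); z points along the fingers, y is the line along which they close (so a half turn about z gives the same grasp; the last joint's range is limited). The gripper opens to 92 mm and grips with 3 to 60 N. Pads are 19 mm wide; open, the fingers measure 130 mm over their backs; the gripper's body (75 mm by 190 mm) begins 47 mm behind the grasp point.
Start: joints at [-1.324, 0.434, 0.025, 1.573, -0.012, 1.134, -0.075], TCP at [0.214, 0.587, 0.246] pointing down, gripper open.
Joint ranges: [-2.62, 2.62], [-0.44, 2.09], [-1.27, 1.32], [0.08, 2.57], [-1.32, 4.46], [0.12, 2], [-2.74, 2.74]. Speed limits (rad/s): [2.22, 2.22, 3.01, 3.01, 3.14, 3.14, 3.14].

### API

Orientations are given as a rotation vector (axis times angle).
In Python, from cell import sensors, optics, arm gives the robot as it stands.
- The arm moves only by the tool arm_command, never from a script. Its argument "deltas" is one flat list of numbers, 7 for each row, row after row: the turn, a rotation vector about the world's x, y, z as a fraction of full scale, then the shift along the world's x, y, z as a fraction of full scale, then the finger opening in mm, from 0 to 91.8. In form: [wx, wy, wz, dx, dy, dz, fingers, wx, wy, wz, dx, dy, dz, fingers, ...]. A call has 1 to 20 rows; each row is the pose to reach, as a shift and turn from the pose commanded when the call began; what a row does not reach only later rows make up. Full scale, the value 1, is 1 m for a shift and 90 degrees for a turn. A row lasts 1/10 s, in which the tool goes at most 50 mm and 8.59 degrees, less where a joint would pass 70% of its speed; a pose out of reach is approached as far as the arm can. A call with a number of a shift or a turn outside -1 to 1 is refused whole. A call with a gripper value outside its range is refused whole. The fingers move at their own pace and stop on an object; "force" is the grip in N (left out, the last holds). Time passes only in rows, so rows that repeat a pose let the fingers close. It gives the time, the measured TCP pose, the force, the opening and the grip force at its end, in the units of the state.
- sensors.observe(): the state, without advancing time (a new reading comes with each control period).
- optics.get_image(name): name is "side" or "top"; returns the picture (480x640x3 uint8, blue, green, red); there is no depth.
- optics.calibration(name): a dict with "camera_matrix" (3x3 intrinsics, pixels), "D" ([k1, k2, p1, p2, k3] as OpenCV has them; the pictures are not rectified), "rvec" (rotation vector, rad) and "tvec" (3), from world to camera coordinates, as OpenCV has them. Camera axes: x right, y down, z forward; pixel columns grow to the right and rows downward; lengths in m; the calibration is good to about 2 mm. A picture is of the moment at which its call begins. calibration takes no time and is no camera call.
- arm.sign_off(): hands the job in; it is judged then, once.
The state is a dict: "clock": time; "joints": joint angles; "dq": joint speeds; "joint_efforts": joint torques, N m; "position": TCP position; "ee_rot": TCP orientation; "force": force on the tool from outside, world axes, zero at the start; "ft_torque": the same for the moment, N m; "width": opening from 0.0 (shut) to 1.0 (fully open); "gripper_force": force on a finger pad.
Only numpy, scipy, OpenCV 4.12 (cv2) and the standard library are available. Lean on these libraries where they do the work, as an engineer would, in place of code of your own. Each camera call takes 0.05 s, during which the arm holds its last target. There are 200 camera calls.

### The job

The water purifier's filter is due for a change: squeeze the two side tabs of the cover on its sloped face together, draw the cover straight out from the slope and lay it on the cork mat, the right way up and wholly on the mat. Set it down rather than drop it, let go, and do not knock over or shove the glass, the mug, the salt pot or the spatula.

Things in the scene. Friction and masses are not known exactly. Their poses are not given: they have to be found in the camera images.
- purifier: White countertop water purifier, fixed, 240 deep x 200 wide x 295 high. Origin on the table below the middle of its sloped face; x to its back, y to its left, z up. The sloped face (150 along the slope, 190 wide) leans 30 degrees from level, rising towards the back (it looks up and to -x); its middle is 150 mm above the origin. A small tap juts from its left side (x 110, y 98-147, z 215-282).
- tank_edge (a point): Middle of the lower front edge of the purifier's water tank, which overhangs the rear part of the slope and of the cover: from this edge the tank goes 170 mm back, 65 mm up and 100 mm to each side. The edge is 230 mm above the table, 10 mm behind the slope's middle. Axes as the purifier's.
- cover_grip (a point): Midway between the two tabs of the loose grey filter cover (0.1 kg), a cap snapped on the middle of the slope; 24 mm above the cap's underside (when fitted, 24 mm out from the slope). x: up the slope (cap 80 long); y: to the left, tab to tab (cap 46 wide); z: out of the slope (cap top at +16). Ridged tabs amid the long sides: 30 long, 24 high, centred here, 60 over both, 50 when pressed in.
- cover_foot (a point): Underside of the same cover, 37 mm below cover_grip along its z (same axes): the level of the foot of its locating walls, which reach 13 mm into the purifier and on which the cover stands when laid flat (cover_grip is then 37 mm above the support). A hook under each tab holds the cover until both tabs are in by more than about 3 mm; it then comes off along z, free after 13 mm.
- tab_left (a joint): Inward travel of the cover's tab on its +y side: 0 sprung out, 0.005 m fully pressed in. The spring takes 2 N at the start and 7 N at the end of the travel.
- tab_right (a joint): The same for the tab on the -y side.
- mat: Square cork mat, fixed, 200 x 200 x 6 mm; origin at the centre of its underside, on the table.
- glass: Bystander: drinking glass, 64 wide, 100 high, standing on the purifier's left; origin at its foot.
- mug: Bystander: white mug, 76 wide, 85 high, near the mat; origin at its foot.
- salt: Bystander: salt pot, 44 wide, 70 high, standing in front of the purifier (its -x side); origin at its foot.
- spatula: Bystander: spatula lying on the table at the robot's left.
Mind the look-alikes: they are no part of the job. Leave any blue or green look-alike of the part that bears cover_grip alone.

How it is judged:
On the way, in this order (a step that is already met when the one before it is completed fails the run):
1. both tabs are pressed in more than 3 mm while the cover is still in place (value of joint each of tab_left, tab_right above 0.003 m and distance of cover_grip from where it was at the start of the episode below 0.012 m), for 0.1 s.
2. the cover is clear of the purifier, 40 mm or more from where it was (distance of cover_grip from where it was at the start of the episode above 0.04 m), for 0.1 s.
At the end, for the whole second after the job is handed in: The cover lies at rest on the mat, right way up (within about 9 degrees), its middle at least 25 mm inside every edge of the mat, standing on its locating walls, released (x of cover_grip in the frame of mat between -0.075 and 0.075 m and y of cover_grip in the frame of mat between -0.075 and 0.075 m and height (world z) of cover_grip between 0.036 and 0.05 m and angle between cover_grip's own z axis and vertical below 0.15 rad and contact force between cover and mat above 0.3 N and linear speed of cover below 0.02 m/s); the robot touches nothing.
It fails at once if the cover is dropped (falls freely faster than 0.6 m/s, about 18 mm) (linear speed of cover above 0.6 m/s and contact force between the fingers and cover below 0.05 N).
It fails at once if the glass, mug, salt pot or spatula is knocked over or shoved more than 40 mm (distance of any of glass, mug, salt, spatula from where it was at the start of the episode above 0.04 m).
It also fails if it takes over 56 s, if anything falls off the work surface, if the arm or the gripper's body presses on something with over 40 N, if the wrist force passes 120 N, or if a joint passes its speed limit or range.

## Working session

There is one attempt and no reset: what is moved stays moved. The work goes in short steps, Python scripts to look and compute and a tool call to move; the robot and the scene stay as the last step left them, time stands still between calls to the robot, and variables do not carry over. Pictures are saved under pics/ and viewed, at most 10 in all, crops included, and the job is handed in when it is done.

Besides the shell and the picture viewer there is one more tool, called in YAML: its name, and indented under it one key for each argument. arm_command: Moves the arm, as the interface text tells. Its arguments: {"type":"object","properties":{"deltas":{"type":"array","items":{"type":"number"}},"force":{"type":"number"}},"required":["deltas"]}

```bash
mkdir -p pics; ls; python3 - <<'E'
from cell import sensors, optics, arm
import cv2,numpy as np
s=sensors.observe();print(s['clock'],s['position'],s['ee_rot'],s['width'],arm.nose_length)
for n in('side','top'):
    im=optics.get_image(n);cv2.imwrite(f'pics/{n}0.png',im)
    c=optics.calibration(n);R=cv2.Rodrigues(np.array(c['rvec']))[0];print(n,-R.T@np.array(c['tvec']).ravel(),R[2],np.array(c['camera_matrix']).tolist(),c['D'])
E
```

```text
pics
0.0 [0.21410566 0.58665756 0.24494428] [-5.46832788e-01 -3.09354294e+00  2.49815312e-03] 1.0031732273547196 0.019
side [ 0.39817556 -0.88589357  0.96247747] [ 0.10351339  0.75050819 -0.65270395] [[495.74123506492157, 0.0, 315.49241280257274], [0.0, 495.74123506492157, 242.39269413654466], [0.0, 0.0, 1.0]] [-0.11539625  0.          0.          0.          0.        ]
top [0.36972413 0.05232141 1.53729368] [ 0.11131705 -0.00219393 -0.99378252] [[582.0833091496254, 0.0, 323.172316594374], [0.0, 582.0833091496254, 241.58827879443436], [0.0, 0.0, 1.0]] [-0.06448156  0.          0.          0.          0.        ]
```

View pics/side0.png

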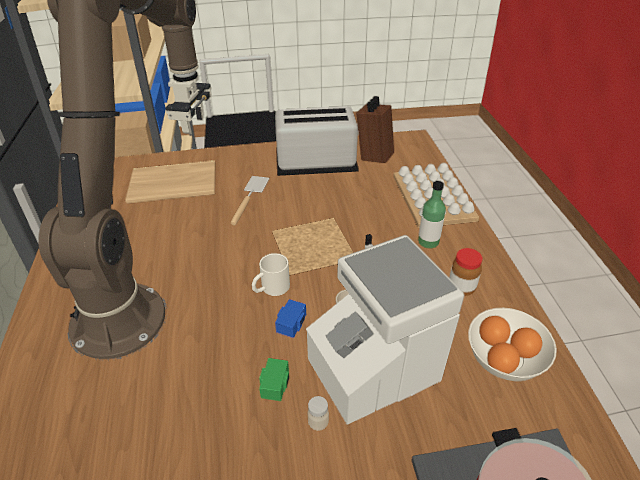

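View pics/top0.png

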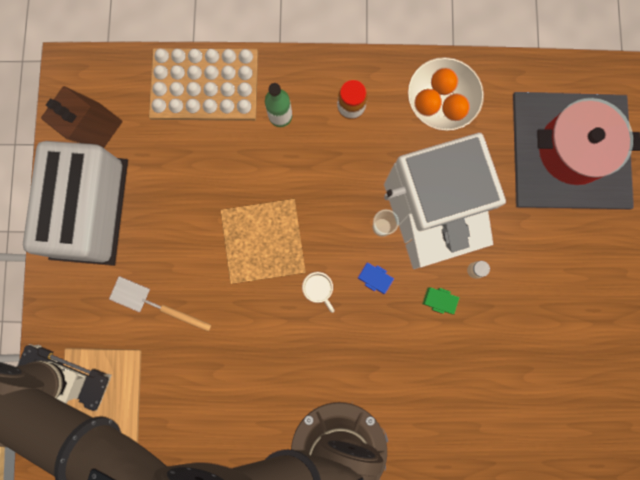

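The side and top views show the purifier, with its tank's grey top at top-view (452,180). Three parts could be the cover:
- the grey cap on the slope, at top (456,235) and side (348,334)
- the blue block, at top (376,278)
- the green block, at top (441,300)

The grey one fits, since it is the only grey cap and the only one fitted on the slope. I'll confirm it in an enlarged crop.

```bash
cat > h.py <<'E'
import cv2,numpy as np
from cell import sensors, optics, arm
C={n:optics.calibration(n) for n in('side','top')}
def ray(n,px):
    c=C[n];R=cv2.Rodrigues(np.array(c['rvec'],float))[0];t=np.array(c['tvec'],float).ravel()
    u=cv2.undistortPoints(np.array(px,float).reshape(-1,1,2),np.array(c['camera_matrix']),np.array(c['D'])).reshape(-1,2)
    d=np.c_[u,np.ones(len(u))]@R
    return -R.T@t,d/np.linalg.norm(d,axis=1)[:,None]
def plane(n,px,z):
    o,d=ray(n,px);return o+d*((z-o[2])/d[:,2])[:,None]
def tri(ps,pt):
    out=[]
    (o1,D1),(o2,D2)=ray('side',ps),ray('top',pt)
    for a,b in zip(D1,D2):
        A=np.stack([a,-b],1);k=np.linalg.lstsq(A,o2-o1,rcond=None)[0]
        p,q=o1+k[0]*a,o2+k[1]*b;out.append([*(p+q)/2,np.linalg.norm(p-q)])
    return np.array(out)
def proj(n,P):
    c=C[n];return cv2.projectPoints(np.array(P,float).reshape(-1,1,3),np.array(c['rvec'],float),np.array(c['tvec'],float),np.array(c['camera_matrix']),np.array(c['D']))[0].reshape(-1,2)
E
python3 - <<'E'
import cv2,numpy as np
t=cv2.imread('pics/top0.png')[130:280,375:515];s=cv2.imread('pics/side0.png')[230:420,300:470]
a=cv2.resize(t,(400,429),interpolation=cv2.INTER_CUBIC);b=cv2.resize(s,(400,447),interpolation=cv2.INTER_CUBIC)
o=np.zeros((450,800,3),np.uint8);o[:429,:400]=a;o[:447,400:]=b;cv2.imwrite('pics/crop1.png',o)
E
```

```text
(no output)
```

View pics/crop1.png

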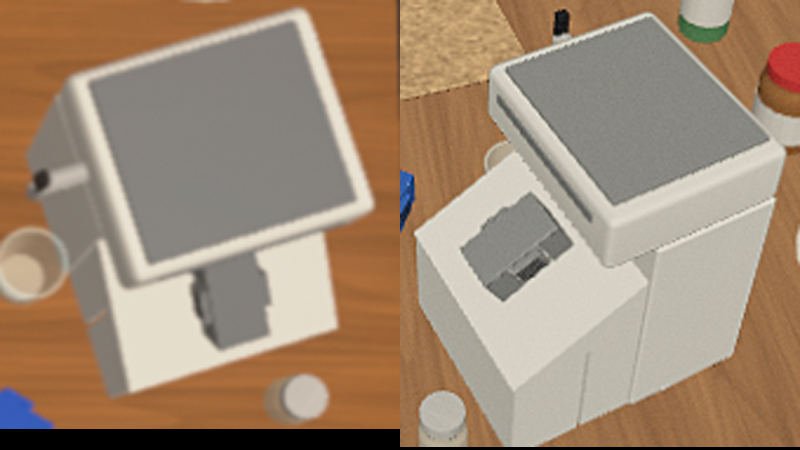

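The crop confirms it: the grey cap with the ridged side tabs is snapped on the slope, partly under the tank, at top-crop (232,300) and side-crop (517,245). Next I'll measure its pose.

```bash
python3 - <<'E'
from h import *
np.set_printoptions(precision=4,suppress=True)
T=lambda p:np.array(p)/2.857+[375,130]
S=lambda p:(np.array(p)-[400,0])/2.353+[300,230]
t=tri(S([[505,70],[651,18],[763,150],[612,208],[416,233],[512,388]]),T([[150,263],[90,83],[297,20],[355,203],[127,392],[338,328]]))
print(t)
P=t[:,:3]
fl,bl,br,fr,a,b=P
for v in (bl-fl,br-fr): print('yaw x',np.degrees(np.arctan2(v[1],v[0])))
for v in (fl-fr,bl-br,a-b): print('yaw y',np.degrees(np.arctan2(-v[0],v[1])),np.linalg.norm(v))
print('panel centre',P[:4].mean(0),'slope low mid',(a+b)/2)
# mat
for n in('top','side'):
    im=cv2.imread(f'pics/{n}0.png');h=cv2.cvtColor(im,cv2.COLOR_BGR2HSV)
    x,y,w,hh=(205,185,115,110) if n=='top' else (265,215,95,62)
    sub=im[y:y+hh,x:x+w].astype(int)
    m=((sub[...,1]>115)&(sub[...,2]>150)&(sub[...,2]-sub[...,0]>60)).astype(np.uint8)
    m=cv2.morphologyEx(cv2.morphologyEx(m,cv2.MORPH_CLOSE,np.ones((5,5))),cv2.MORPH_OPEN,np.ones((5,5)))
    c=max(cv2.findContours(m,0,1)[0],key=cv2.contourArea)
    bx=cv2.boxPoints(cv2.minAreaRect(c))+[x,y];g=plane(n,bx,.006);print(n,g,g.mean(0))
# bystanders: foot/tops on top view
print('glass rim',plane('top',[[385,222]],.1),'mug',plane('top',[[318,288]],.085),'salt',plane('top',[[482,269]],.07))
E
```

```text
[[ 0.5547 -0.1759  0.2915  0.0011]
 [ 0.6947 -0.1308  0.2922  0.0013]
 [ 0.7459 -0.2933  0.284   0.0074]
 [ 0.6053 -0.3355  0.2876  0.0008]
 [ 0.4709 -0.1892  0.1075  0.0022]
 [ 0.5273 -0.3715  0.1159  0.0004]]
yaw x 17.875338108901932
yaw x 16.672815264795073
yaw y 17.591432555155105 0.1674217413549036
yaw y 17.483648081074076 0.17066166819800632
yaw y 17.191302196619233 0.19106862443159142
panel centre [ 0.6501 -0.2339  0.2888] slope low mid [ 0.4991 -0.2803  0.1117]
top [[0.6236 0.3283 0.006 ]
 [0.6569 0.1272 0.006 ]
 [0.4578 0.094  0.006 ]
 [0.4251 0.2922 0.006 ]] [0.5409 0.2104 0.006 ]
side [[0.4113 0.371  0.006 ]
 [0.6768 0.3276 0.006 ]
 [0.6226 0.0593 0.006 ]
 [0.3921 0.096  0.006 ]] [0.5257 0.2135 0.006 ]
glass rim [[ 0.5822 -0.1045  0.1   ]] mug [[0.416  0.0603 0.085 ]] salt [[ 0.47   -0.3551  0.07  ]]
```

arm_command:
  deltas: [0,0,-0.8,0.28,-0.44,0.13,91,0,0,-0.8,0.28,-0.44,0.13,91,0,0,-0.8,0.28,-0.44,0.13,91,0,0,-0.8,0.28,-0.44,0.13,91,0,0,-0.8,0.28,-0.44,0.13,91,0,0,-0.8,0.28,-0.44,0.13,91,0,0,-0.8,0.28,-0.44,0.13,91,0,0,-0.8,0.28,-0.44,0.13,91,0,0,-0.8,0.28,-0.44,0.13,91,0,0,-0.8,0.28,-0.44,0.13,91,0,0,-0.8,0.28,-0.44,0.13,91,0,0,-0.8,0.28,-0.44,0.13,91,0,0,-0.8,0.28,-0.44,0.13,91]
  force: 25

```text
clock: 1.4
position: [0.4943, 0.1466, 0.3755]
ee_rot: [-2.263, -2.179, 0.0]
force: [-0.0, 0.7, -0.9]
width: 0.994
gripper_force: 0.0
```

```bash
cat >> h.py <<'E'
from scipy.spatial.transform import Rotation as Ro
YAW=np.radians(17.4); Rp=Ro.from_euler('z',YAW)
O=np.array([.560,-.2617,0])
u=Rp.apply([np.cos(np.pi/6),0,.5]); nrm=Rp.apply([-.5,0,np.cos(np.pi/6)])
G=O+[0,0,.15]+.024*nrm
yl=Rp.apply([0,1,0])
Rg=Ro.from_matrix(np.stack([np.cross(-yl,-nrm),-yl,-nrm],1)) # tool y = -purifier y
def go(P,R):
    s=sensors.observe();d=(R*Ro.from_rotvec(s['ee_rot']).inv()).as_rotvec()/(np.pi/2)
    print('clock',s['clock'],'joints',np.round(s['joints'],2),'pos',np.round(s['position'],4),'\nturn',np.round(d,3),'shift',np.round(P-s['position'],4))
E
python3 -c "
from h import *
print(G,u,nrm);go(G+.17*nrm-.003*u,Rg)"
```

```text
[ 0.54854912 -0.26528849  0.17078461] [0.82639637 0.25897692 0.5       ] [-0.47712016 -0.1495204   0.8660254 ]
clock 1.4 joints [-0.82  0.17  0.51  1.65 -0.08  1.34 -0.33] pos [0.4943 0.1466 0.3755] 
turn [ 0.282 -0.216 -0.764] shift [-0.0293 -0.438  -0.059 ]
```

arm_command:
  deltas: [0.282,-0.216,-0.764,-0.029,-0.438,-0.059,91,0.282,-0.216,-0.764,-0.029,-0.438,-0.059,91,0.282,-0.216,-0.764,-0.029,-0.438,-0.059,91,0.282,-0.216,-0.764,-0.029,-0.438,-0.059,91,0.282,-0.216,-0.764,-0.029,-0.438,-0.059,91,0.282,-0.216,-0.764,-0.029,-0.438,-0.059,91,0.282,-0.216,-0.764,-0.029,-0.438,-0.059,91,0.282,-0.216,-0.764,-0.029,-0.438,-0.059,91,0.282,-0.216,-0.764,-0.029,-0.438,-0.059,91,0.282,-0.216,-0.764,-0.029,-0.438,-0.059,91,0.282,-0.216,-0.764,-0.029,-0.438,-0.059,91,0.282,-0.216,-0.764,-0.029,-0.438,-0.059,91,0.282,-0.216,-0.764,-0.029,-0.438,-0.059,91,0.282,-0.216,-0.764,-0.029,-0.438,-0.059,91]

```text
clock: 2.8
position: [0.466, -0.2891, 0.317]
ee_rot: [-2.925, -0.455, -0.786]
force: [-0.1, 0.2, 0.1]
width: 0.991
gripper_force: 0.0
```

```bash
python3 - <<'E'
from h import *
go(G+.08*nrm-.003*u,Rg)
o=np.zeros((600,800,3),np.uint8)
for i,(n,x,y) in enumerate((('side',280,170),('top',395,130))):
    im=optics.get_image(n);cv2.imwrite(f'pics/{n}1.png',im)
    big=cv2.resize(im,None,fx=3,fy=3,interpolation=cv2.INTER_CUBIC)
    # predicted cap top outline and tabs, as check marks
    ref=cv2.imread(f'pics/{n}0.png');rb=cv2.resize(ref,None,fx=3,fy=3,interpolation=cv2.INTER_CUBIC)
    P=[G+a*u+b*yl+.016*nrm for a,b in((-.04,-.023),(-.04,.023),(.04,.023),(.04,-.023))]+[G+a*u+b*yl for a in(-.015,.015) for b in(-.03,.03)]
    for p in proj(n,P): cv2.circle(rb,tuple(np.int32(np.round(p*3+1))),2,(0,0,255),-1)
    o[:300,400*i:400*i+400]=big[y*3:y*3+300,x*3:x*3+400]
    y2=285 if n=='side' else 190
    o[300:,400*i:400*i+400]=rb[y2*3:y2*3+300,x*3:x*3+400]
cv2.imwrite('pics/c2.png',o)
E
```

```text
clock 2.8 joints [-0.17  0.17  1.07  1.99 -0.78  1.01  0.03] pos [ 0.466  -0.2891  0.317 ] 
turn [ 0.001  0.001 -0.003] shift [ 0.0419  0.0111 -0.0785]
```

View pics/c2.png

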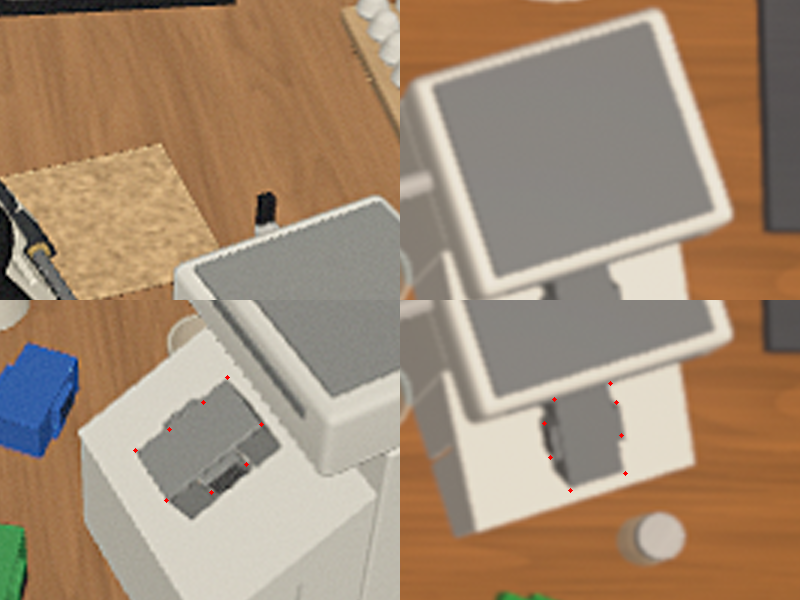

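The side and top crops show the predicted cap outline on the real one: cap front corners at top-crop (570,490) and (626,473), within about 2 mm. I'll go in along the slope's normal.

arm_command:
  deltas: [0,0,0,0.02,0.005,-0.038,91,0,0,0,0.042,0.011,-0.078,91,0,0,0,0.052,0.014,-0.096,91,0,0,0,0.061,0.017,-0.113,91,0,0,0,0.066,0.019,-0.122,91,0,0,0,0.071,0.02,-0.13,91,0,0,0,0.071,0.02,-0.13,91,0,0,0,0.071,0.02,-0.13,91]

```text
clock: 3.7
position: [0.5362, -0.2712, 0.1874]
ee_rot: [-2.928, -0.45, -0.787]
force: [0.1, -0.0, -0.1]
width: 0.989
gripper_force: 0.0
```

```bash
python3 - <<'E'
from h import *
go(G-.003*u+.001*nrm,Rg);print(sensors.observe()['force'])
o=np.zeros((600,800,3),np.uint8)
for i,(n,x,y) in enumerate((('side',270,220),('top',395,140))):
    im=optics.get_image(n)
    o[:,400*i:400*i+400]=cv2.resize(im,None,fx=3,fy=3,interpolation=cv2.INTER_CUBIC)[y*3:y*3+600,x*3:x*3+400]
cv2.imwrite('pics/c3.png',o)
E
```

```text
clock 3.7 joints [-0.04  0.45  0.88  2.07 -1.17  0.88  0.33] pos [ 0.5362 -0.2712  0.1874] 
turn [ 0.001  0.001 -0.001] shift [ 0.0094  0.005  -0.0173]
[ 0.11414151 -0.04589983 -0.0577321 ]
```

View pics/c3.png

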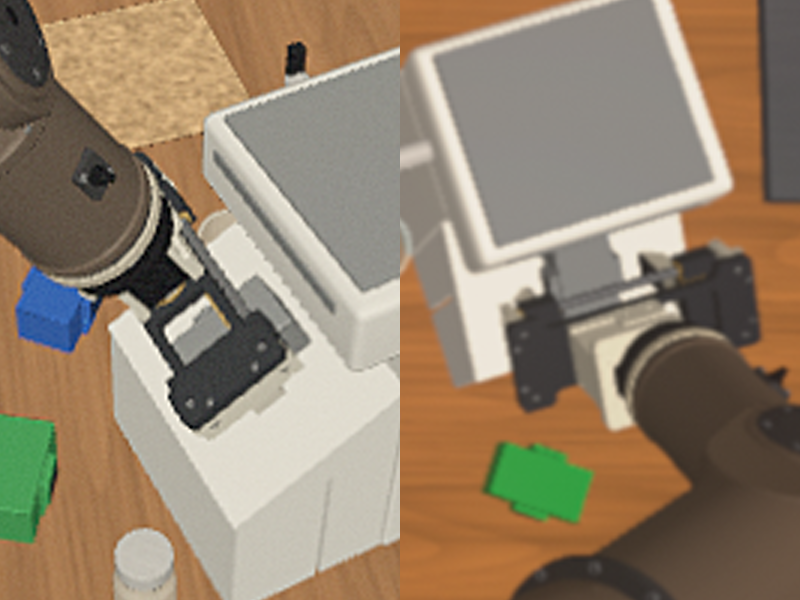

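The fingers straddle the cap from both sides, around top-crop (540,340) and (710,290), clear of the tank and salt pot. Next I'll go the last 20 mm in and close.

arm_command:
  deltas: [0,0,0,0.005,0.003,-0.009,91,0,0,0,0.009,0.005,-0.017,91,0,0,0,0.009,0.005,-0.017,91,0,0,0,0.009,0.005,-0.017,91]

```text
clock: 4.2
position: [0.5451, -0.2656, 0.1692]
ee_rot: [-2.927, -0.45, -0.784]
force: [0.2, -0.6, -0.3]
width: 0.99
gripper_force: 0.0
```

```bash
python3 -c "
from h import *
go(G-.003*u+.001*nrm,Rg);print(sensors.observe()['force'])"
```

```text
clock 4.2 joints [-0.03  0.48  0.85  2.08 -1.22  0.86  0.36] pos [ 0.5451 -0.2656  0.1692] 
turn [ 0.001  0.    -0.001] shift [ 0.0005 -0.0006  0.0009]
[ 0.15889242 -0.55111659 -0.29618612]
```

arm_command:
  deltas: [0,0,0,0,0,0,70,0,0,0,0,0,0,60,0,0,0,0,0,0,50,0,0,0,0,0,0,42,0,0,0,0,0,0,42,0,0,0,0,0,0,42,0,0,0,0,0,0,42,0,0,0,0,0,0,42]
  force: 25

```text
clock: 5.0
position: [0.5452, -0.2663, 0.17]
ee_rot: [-2.928, -0.45, -0.786]
force: [-3.3, -1.2, 5.6]
width: 0.535
gripper_force: 25.0
```

Both tabs are fully in, at a width of about 49–50 mm. Now I'll draw it straight out.

arm_command:
  deltas: [0,0,0,-0.0048,-0.0015,0.0087,42,0,0,0,-0.0095,-0.003,0.0173,42,0,0,0,-0.0143,-0.0045,0.026,42,0,0,0,-0.0191,-0.006,0.0346,42,0,0,0,-0.0286,-0.009,0.052,42,0,0,0,-0.0382,-0.012,0.0693,42,0,0,0,-0.0477,-0.015,0.0866,42,0,0,0,-0.0573,-0.018,0.104,42,0,0,0,-0.0716,-0.0224,0.13,42,0,0,0,-0.0716,-0.0224,0.13,42,0,0,0,-0.0716,-0.0224,0.13,42]

```text
clock: 6.1
position: [0.4736, -0.288, 0.3003]
ee_rot: [-2.926, -0.451, -0.788]
force: [-0.1, -0.7, -1.7]
width: 0.536
gripper_force: 25.0
```

```bash
python3 - <<'E'
from h import *
# tool down above the mat, tool y azimuth -10deg
for az in (0,-30):
    a=np.radians(az);y=np.array([np.cos(a),np.sin(a),0]);z=np.array([0,0,-1.]);R=Ro.from_matrix(np.stack([np.cross(y,z),y,z],1))
    print(az);go(np.array([.55,.22,.25]),R)
o=np.zeros((450,800,3),np.uint8)
for i,(n,x,y) in enumerate((('side',230,170),('top',395,150))):
    o[:,400*i:400*i+400]=cv2.resize(optics.get_image(n),None,fx=3,fy=3,interpolation=cv2.INTER_CUBIC)[y*3:y*3+450,x*3:x*3+400]
cv2.imwrite('pics/c4.png',o)
E
```

```text
0
clock 6.1 joints [-0.15  0.21  1.06  2.01 -0.83  0.99  0.07] pos [ 0.4736 -0.288   0.3003] 
turn [-0.288  0.212  0.786] shift [ 0.0764  0.508  -0.0503]
-30
clock 6.1 joints [-0.15  0.21  1.06  2.01 -0.83  0.99  0.07] pos [ 0.4736 -0.288   0.3003] 
turn [-0.214  0.268  0.461] shift [ 0.0764  0.508  -0.0503]
```

View pics/c4.png

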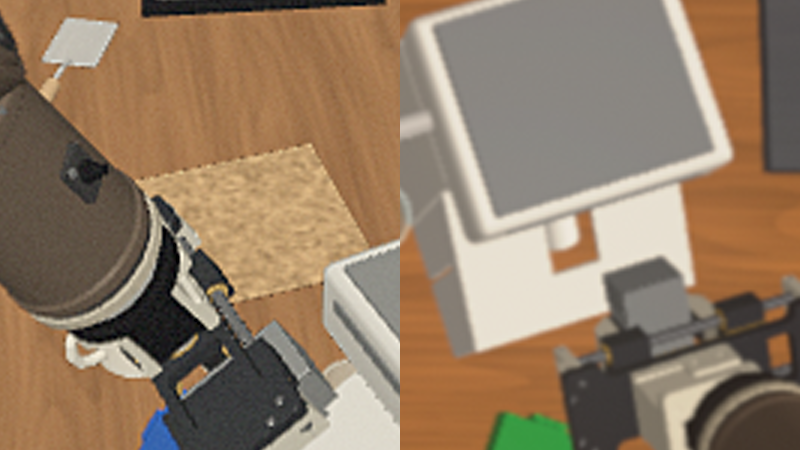

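The crops show the cover in the fingers, at side-crop (300,360) and top-crop (645,290), clear of the slope, whose opening is now bare. I'll raise it, carry it over to the mat and turn it level.

arm_command:
  deltas: [0,0,0,0,0,0.04,42,0,0,0,0,0,0.08,42,0,0,0,0,0.02,0.11,42,-0.03,0.02,0.08,0.005,0.06,0.12,42,-0.06,0.04,0.16,0.01,0.1,0.12,42,-0.09,0.07,0.24,0.016,0.14,0.12,42,-0.12,0.09,0.32,0.02,0.18,0.12,42,-0.15,0.11,0.4,0.026,0.22,0.12,42,-0.18,0.13,0.48,0.034,0.26,0.12,42,-0.21,0.155,0.56,0.042,0.3,0.1,42,-0.24,0.18,0.64,0.05,0.34,0.08,42,-0.265,0.195,0.72,0.06,0.38,0.05,42,-0.288,0.212,0.786,0.066,0.42,0.02,42,-0.288,0.212,0.786,0.072,0.46,-0.02,42,-0.288,0.212,0.786,0.076,0.49,-0.04,42,-0.288,0.212,0.786,0.076,0.508,-0.05,42,-0.288,0.212,0.786,0.076,0.508,-0.05,42,-0.288,0.212,0.786,0.076,0.508,-0.05,42,-0.288,0.212,0.786,0.076,0.508,-0.05,42,-0.288,0.212,0.786,0.076,0.508,-0.05,42]

```text
clock: 8.2
position: [0.5503, 0.2182, 0.251]
ee_rot: [2.222, 2.218, 0.002]
force: [0.0, -0.1, -1.2]
width: 0.537
gripper_force: 25.0
```

```bash
python3 - <<'E'
from h import *
a=0;y=np.array([1.,0,0]);z=np.array([0,0,-1.]);R=Ro.from_matrix(np.stack([np.cross(y,z),y,z],1))
go(np.array([.55,.22,.043]),R)
o=np.zeros((450,800,3),np.uint8)
for i,(n,x,y) in enumerate((('side',240,130),('top',200,150))):
    o[:,400*i:400*i+400]=cv2.resize(optics.get_image(n),None,fx=3,fy=3,interpolation=cv2.INTER_CUBIC)[y*3:y*3+450,x*3:x*3+400]
cv2.imwrite('pics/c5.png',o)
E
```

```text
clock 8.2 joints [-0.86  0.4   0.55  1.68 -0.23  1.12 -0.24] pos [0.5503 0.2182 0.251 ] 
turn [0.001 0.001 0.001] shift [-0.0003  0.0018 -0.208 ]
```

View pics/c5.png

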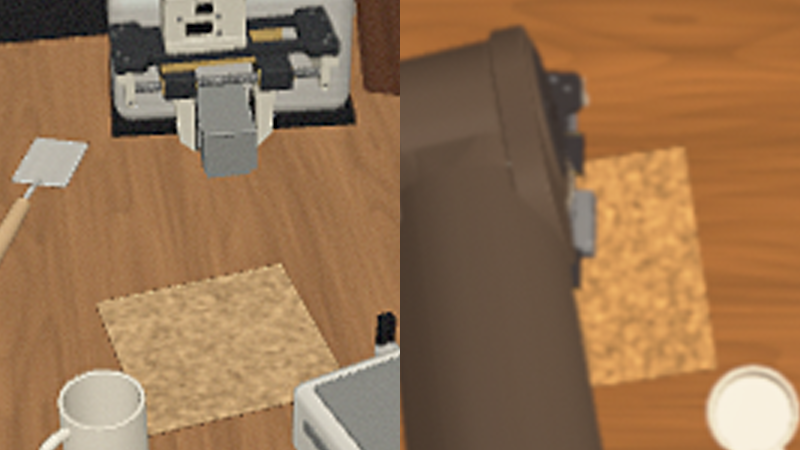

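The cover hangs level in the fingers at side-crop (228,130), above the mat. I'll lower it, slowly at the end.

arm_command:
  deltas: [0,0,0,0,0,-0.04,42,0,0,0,0,0,-0.08,42,0,0,0,0,0,-0.12,42,0,0,0,0,0,-0.15,42,0,0,0,0,0,-0.175,42,0,0,0,0,0,-0.19,42,0,0,0,0,0,-0.198,42,0,0,0,0,0,-0.202,42,0,0,0,0,0,-0.204,42,0,0,0,0,0,-0.205,42,0,0,0,0,0,-0.205,42]

```text
clock: 9.4
position: [0.55, 0.22, 0.0454]
ee_rot: [2.22, 2.22, 0.001]
force: [0.2, -0.1, -2.6]
width: 0.535
gripper_force: 25.0
```

arm_command:
  deltas: [0,0,0,0,0,-0.001,42,0,0,0,0,0,-0.002,42,0,0,0,0,0,-0.002,42]

```text
clock: 9.7
position: [0.55, 0.2199, 0.0437]
ee_rot: [2.22, 2.22, 0.001]
force: [-2.8, -0.7, 8.4]
width: 0.536
gripper_force: 25.0
```

The cover is touching the mat. I'll open gently, then rise.

arm_command:
  deltas: [0,0,0,0,0,0,54,0,0,0,0,0,0,60,0,0,0,0,0,0,70,0,0,0,0,0,0,85,0,0,0,0,0,0,85,0,0,0,0,0,0,85,0,0,0,0,0,0,85]

```text
clock: 10.4
position: [0.5496, 0.2197, 0.0426]
ee_rot: [2.22, 2.22, -0.001]
force: [-0.1, 0.6, -0.6]
width: 0.922
gripper_force: 0.0
```

arm_command:
  deltas: [0,0,0,0,0,0.01,85,0,0,0,0,0,0.03,85,0,0,0,0,0,0.06,85,0,0,0,0,0,0.1,85,0,0,0,0,0,0.14,85,0,0,0,0,0,0.18,85,0,0,0,-0.05,0,0.22,85,0,0,0,-0.1,0.03,0.25,85,0,0,0,-0.13,0.07,0.25,85,0,0,0,-0.16,0.11,0.25,85,0,0,0,-0.19,0.15,0.25,85,0,0,0,-0.19,0.17,0.25,85,0,0,0,-0.19,0.17,0.25,85]

```text
clock: 11.7
position: [0.3556, 0.3954, 0.2932]
ee_rot: [-2.211, -2.231, -0.001]
force: [0.4, -1.0, -0.8]
width: 0.924
gripper_force: 0.0
```

```bash
python3 - <<'E'
from h import *
s=sensors.observe();print(s['clock'],s['position'],s['force'],s['dq'])
o=np.zeros((450,800,3),np.uint8)
for i,(n,x,y) in enumerate((('side',240,180),('top',200,170))):
    o[:,400*i:400*i+400]=cv2.resize(optics.get_image(n),None,fx=3,fy=3,interpolation=cv2.INTER_CUBIC)[y*3:y*3+450,x*3:x*3+400]
cv2.imwrite('pics/c6.png',o)
E
```

```text
11.7 [0.35559308 0.39539725 0.29316309] [ 0.43943007 -0.99320955 -0.75217535] [ 0.05421413 -0.02030736  0.08063464  0.04281081  0.04108425  0.00299182
  0.05912822]
```

View pics/c6.png

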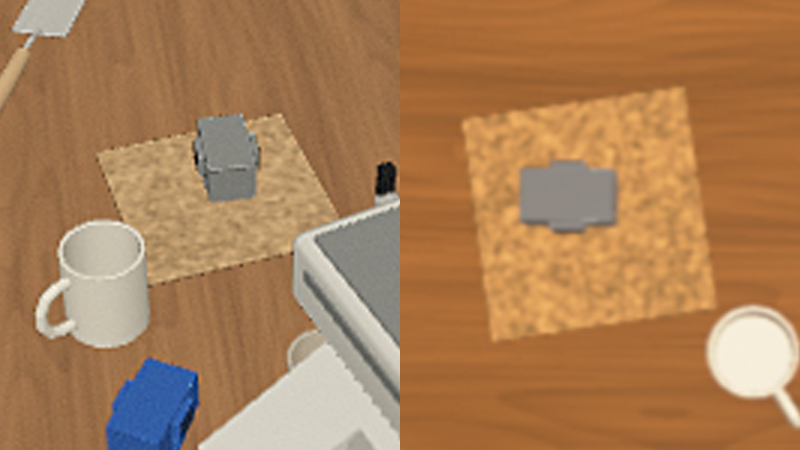

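The cover lies upright and wholly on the mat at top-crop (568,196), and the arm is clear of everything.

```bash
python3 -c "
from cell import arm
print(arm.sign_off())"
```

```text
the job is handed in; nothing more can be done
None
```

The cover was unclipped, drawn straight out and set down right way up, wholly on the cork mat, then released, with nothing seen knocked over; the job was handed in at about 12 s, and no verdict came back.

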